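Stand up a toppled oil bottle and scan its barcode

ROBOT

A 6-joint arm with a two-finger parallel gripper is mounted at the origin on the work surface. World frame = base frame: x ahead of the robot, y to its left, z up, the work surface at z = 0. Lengths are in m, angles in rad, forces in N, time in s.
With the tool pointing down it reaches from about 0.3 to 0.775 m from the base axis. Payload 14.6 kg.
Tool frame: the origin (TCP) lies between the finger pads; the fingertips stand 17 mm ahead of it and the grasp point (between the pads) lies 2 mm behind it (manip.tip_extent is the distance from the TCP to the fingertips, in m); z points along the fingers, y is the line along which they close (so a half turn about z gives the same grasp; the last joint's range is limited). The gripper opens to 94 mm and grips with 3 to 60 N. Pads are 16 mm wide; open, the fingers measure 119 mm over their backs; the gripper's body (75 mm by 177 mm) begins 78 mm behind the grasp point.
Start: joints at [1.188, 0.3, 1.521, -0, 1.321, -0.067], TCP at [0.171, 0.523, 0.222] pointing down, gripper open.
Joint ranges: [-3.03, 3.03], [-0.79, 2.21], [0.23, 2.52], [-1.04, 4.18], [0, 3.07], [-2.55, 2.55]. Speed limits (rad/s): [2.22, 2.22, 2.57, 3.14, 3.14, 3.14].

INTERFACE

Orientations are given as a rotation vector (axis times angle).
In Python, from plant import manip, viewer, ticket gives the robot as it stands.
- The arm moves only by the tool carry_out, never from a script. Its argument "steps" is a list of rows, each a list of 7 numbers: the turn, a rotation vector about the tool's x, y, z in rad, then the shift along the tool's x, y, z in cm, then the opening, from 0 (shut) to 1 (fully open). A call has 1 to 10 rows; each row shifts and turns the commanded pose from where the row before left it, along the tool's axes as they then stand; what a row does not reach is not made up. A row lasts 1/8 s, in which the tool goes at most 62.5 mm and 10.7 degrees, less where a joint would pass 70% of its speed; a pose out of reach is approached as far as the arm can. A call with a gripper value outside its range is refused whole. The fingers move at their own pace and stop on an object; "grip_force" is the grip in N (left out, the last holds). Time passes only in rows, so rows that do not move let the fingers close. It gives the time, the measured TCP pose, the force, the opening and the grip force at its end, in the units of the state.
- manip.read_state(): the state, without advancing time (a new reading comes with each control period).
- viewer.get_image(name): name is "scene" or "top"; returns (picture, depth): 384x512x3 uint8, blue, green, red; 384x512 float32, m along the optical axis (not along the pixel's ray), 0 where there is no reading.
- viewer.camera_model(name): a dict with "fov_y" (degrees; the focal length in pixels is half the picture's height over the tangent of half this angle, whatever the lens; pixels are square), "cx", "cy" (the principal point, pixels), "k1" (the pictures are not rectified: a ray, as slopes to the right and down, at radius r is drawn at 1 + k1 r^2 times it, then the intrinsics apply), "rvec" (rotation vector, rad) and "tvec" (3), from world to camera coordinates, as OpenCV has them. Camera axes: x right, y down, z forward; pixel columns grow to the right and rows downward; lengths in m; the calibration is good to about 2 mm. A picture is of the moment at which its call begins. camera_model takes no time and is no camera call.
- ticket.close_job(): hands the job in; it is judged then, once.
The state is a dict: "clock": time; "joint_positions": joint angles; "joint_velocities": joint speeds; "effort": joint torques, N m; "tcp_pos": TCP position; "orientation": TCP orientation; "ft_force": force on the tool from outside, world axes, zero at the start; "wrist_torque": the same for the moment, N m; "width": opening from 0.0 (shut) to 1.0 (fully open); "grip_force": force on a finger pad.
Only numpy, scipy, OpenCV 4.12 (cv2) and the standard library are available. Lean on these libraries where they do the work, as an engineer would, in place of code of your own. Each camera call takes 0.05 s, during which the arm holds its last target. There are 200 camera calls.

TASK

The green oil bottle has toppled onto its face on the bench mat and hides its barcode: stand it upright on the mat, set down gently, not dropped, and let go of it. Then take the barcode scanner from its stand, aim it at the bottle's barcode from about 10 cm, reasonably square to the label, hold it steady for a good second so that it reads, and hang it back in its stand the way it was, without dropping it. Leave the other things on and around the mat where they are.

Things in the scene. Friction and masses are not known exactly. Their poses are not given: they have to be found in the camera images.
- mat: dark rubber bench mat, 400 x 400 mm, 3 mm thick, fixed, level and not turned. Origin: centre of its underside, at bench height; z up.
- bottle: green oblong bottle, yellow cap, 0.18 to 0.34 kg, rigid, 150 mm high. Origin: centre of its base; z from base to cap, x out of the white label face, y across its width. Flat-sided body 46 mm (x) by 58 mm (y), 108 mm high. It starts lying on its label face, axis 23 mm above the mat, cap to the robot's left (+y, within 26 degrees). Tipped up on its base, its label faces where the cap pointed.
- bottle_cap (a point): centre of the top of the bottle's cap, 150 mm from its base on the bottle's axis. The cap is 29 mm across and reaches from z = 122 to 150 mm; a small shoulder (34 x 44 mm) and a neck lie between it and the body. Same axes as the bottle.
- bottle_barcode (a point): centre of the barcode (36 x 26 mm, black bars on white) on the bottle's label face: 23 mm in front of the bottle's axis (x) and 55 mm above its base. Same axes as the bottle.
- scanner: grey pistol-grip barcode scanner, 0.2 to 0.29 kg, in auto-read mode: no trigger needed, it reads what its window looks at. Origin: centre of its flat-sided box-shaped head, 58 mm wide (y), 46 mm high (z), 95 mm long (x from -48 to +47 mm); x is where it looks, z up when level. Its handle goes down from under the head. It starts hanging level in its stand.
- scanner_butt (a point): lower end of the scanner's raked handle: 42 mm behind (x) and 127 mm below (z) the head's centre. The handle is 32 mm wide (y) and 36 mm deep, and leaves the head 20 mm behind its centre. So, to read something low, the scanner must look downwards for the butt to clear the bench. Same axes as the scanner.
- scanner_window (a point): centre of the dark red window in the scanner's front face, 47 mm ahead of the head's centre on its x axis. Same axes as the scanner; the line of sight is +x.
- stand: fixed stand of the scanner: round black foot 124 mm across, a column, and a U-shaped saddle at the top. Origin: centre of the foot's underside, at bench height; z up, x = the way the hung scanner looks. Properly hung, the scanner's origin is 171 mm straight above this origin, with the same axes.
- stand_saddle (a point): middle of the saddle, 148 mm above the stand's origin, level with the tops of its two arms, on which the head rests with the handle hanging between them. Arms: x from -48 to +36 mm, y from 21 to 33 mm on either side. The 42 mm gap is open above and at the back (-x), closed in front at x = 32 mm; the column stands at x 41 to 55 mm. Same axes as the stand.
- aerosol: bystander: white and red spray can standing on the far part of the mat, 66 mm across, 194 mm high, origin at its base.
- tub: bystander: blue grease tub with a white lid on the near part of the mat, 80 mm across, 53 mm high, origin at its base.
- tape: bystander: flat roll of blue tape on the near part of the mat, 84 mm across, 22 mm high, origin at its base.
- pedal: bystander: black bicycle pedal lying on the far part of the mat, 80 x 125 x 25 mm, origin at its base.
- orange_bottle: bystander: orange bottle of the same shape, already upright on the bench to the right of the mat, 150 mm high, origin at its base.
- mallet: bystander: rubber mallet lying on the bench at the far right, 245 mm long, 55 mm high, origin under its handle.
There are look-alikes about, which are no part of the job. Of the things shaped like the scanner, the grey one is meant.

How it is judged:
On the way, in this order (a step that is already met when the one before it is completed fails the run):
1. the green bottle stands upright and still on the mat, let go (angle between bottle's own z axis and vertical below 0.1 rad and z of bottle in the frame of mat below 0.008 m and x of bottle in the frame of mat between -0.2 and 0.2 m and y of bottle in the frame of mat between -0.2 and 0.2 m and linear speed of bottle below 0.02 m/s and contact force between the fingers and bottle below 0.5 N), for 0.3 s.
2. the held scanner stays still 1 s, looking at the upright free bottle's barcode: 5 to 18 cm off, within 20 mm of its line of sight, up to 50 degrees off square; under 20 mm/s, 0.12 rad/s (x of bottle_barcode in the frame of scanner_window between 0.05 and 0.18 m and y of bottle_barcode in the frame of scanner_window between -0.02 and 0.02 m and z of bottle_barcode in the frame of scanner_window between -0.02 and 0.02 m and x of scanner_window in the frame of bottle above 0.023 m and angle between the x axis of scanner_window and the x axis of bottle, either way round below 0.87 rad and linear speed of scanner below 0.02 m/s and angular speed of scanner below 0.12 rad/s and contact force between the fingers and bottle below 0.5 N and angle between bottle's own z axis and vertical below 0.1 rad and z of bottle in the frame of mat below 0.008 m and x of bottle in the frame of mat between -0.2 and 0.2 m and y of bottle in the frame of mat between -0.2 and 0.2 m and contact force between the fingers and scanner above 1 N), for 1 s.
At the end, for the whole second after the job is handed in: Green bottle upright (6 degrees) and still, base centre inside the mat's outline; scanner hung level and still in its stand, looking as at the start (within 0.25 rad), its origin within 20 mm fore and aft, 10 mm sideways, 8 mm in height of its place 171 mm above the stand's origin (angle between each of bottle, scanner's own z axis and vertical below 0.1 rad and z of bottle in the frame of mat below 0.008 m and x of bottle in the frame of mat between -0.2 and 0.2 m and y of bottle in the frame of mat between -0.2 and 0.2 m and linear speed of each of bottle, scanner below 0.02 m/s and x of scanner in the frame of stand between -0.02 and 0.02 m and y of scanner in the frame of stand between -0.01 and 0.01 m and z of scanner in the frame of stand between 0.163 and 0.179 m and x of scanner_window in the frame of stand above 0.02 m and angle between the x axis of scanner and the x axis of stand, either way round below 0.25 rad); the robot touches nothing.
It fails at once if another thing on or beside the mat is shifted by more than 30 mm or tipped (distance of any of aerosol, tub, tape, pedal, orange_bottle, mallet from where it was at the start of the episode above 0.03 m or angle between any of aerosol, tub, tape, pedal, orange_bottle, mallet's own z axis and vertical above 0.25 rad).
It fails at once if the bottle is dropped or knocked over: not held by the fingers and moving faster than 0.5 m/s (a fall of over a centimetre) (contact force between the fingers and bottle below 0.5 N and linear speed of bottle above 0.5 m/s).
It fails at once if the scanner is dropped or knocked over: not held by the fingers and moving faster than 0.5 m/s (a fall of over a centimetre) (contact force between the fingers and scanner below 0.5 N and linear speed of scanner above 0.5 m/s).
It also fails if it takes over 70 s, if anything falls off the work surface, if the arm or the gripper's body presses on something with over 40 N, if the wrist force passes 120 N, or if a joint passes its speed limit or range.

## Working session

There is one attempt and no reset: what is moved stays moved. The work goes in short steps, Python scripts to look and compute and a tool call to move; the robot and the scene stay as the last step left them, time stands still between calls to the robot, and variables do not carry over. Pictures are saved under pics/ and viewed, at most 10 in all, crops included, and the job is handed in when it is done.

Besides the shell and the picture viewer there is one more tool, called after "Emit:" in YAML: its name, and indented under it one key for each argument. carry_out: Moves the arm, as the interface text tells. Its arguments: {"type":"object","properties":{"steps":{"type":"array"},"grip_force":{"type":"number"}},"required":["steps"]}

```bash
mkdir -p pics; ls; python3 - <<'E'
from plant import manip, viewer
import cv2,numpy as np
for n in ("scene","top"):
    im,d=viewer.get_image(n); cv2.imwrite(f"pics/{n}0.png",im); np.savez(f"{n}0.npz",im=im,d=d)
    print(n,viewer.camera_model(n),(d>0).mean())
s=manip.read_state();print(s)
E
```

```text
pics
scene {'fov_y': 57.6186764982388, 'cx': 259.0922787604463, 'cy': 191.00572995797063, 'k1': -0.1093176274506832, 'rvec': array([ 1.16713784,  2.28068712, -1.03625542]), 'tvec': array([ 0.42296561, -0.15402987,  1.67081116])} 0.9955190022786459
top {'fov_y': 44.879231257699296, 'cx': 250.77580540826844, 'cy': 192.5526559811199, 'k1': -0.0020465837204369382, 'rvec': array([ 2.16356878, -2.14931215,  0.1364127 ]), 'tvec': array([-0.14150747,  0.58398766,  1.44193607])} 0.9959513346354166
{'clock': 0.1, 'joint_positions': array([ 1.18838792e+00,  3.00399496e-01,  1.52151197e+00,  3.00934429e-05,
        1.32069623e+00, -6.65740726e-02]), 'joint_velocities': array([-0.00147339, -0.00045676, -0.00207382, -0.00036617,  0.00220514,
        0.0025484 ]), 'effort': array([ 2.09513746e-03, -5.32649088e+01, -3.53283405e+01,  7.09009962e-02,
        2.34479288e-02, -5.34061337e-05]), 'tcp_pos': array([0.17073738, 0.52260229, 0.22195483]), 'orientation': array([-4.94023496e-01, -3.10224830e+00,  1.54410098e-03]), 'ft_force': array([ 0.49946401, -0.7164105 ,  0.40552914]), 'wrist_torque': array([0.02848997, 0.00696381, 0.0398397 ]), 'grip_force': 0.0, 'width': 0.9985574321143401}
```

View pics/scene0.png

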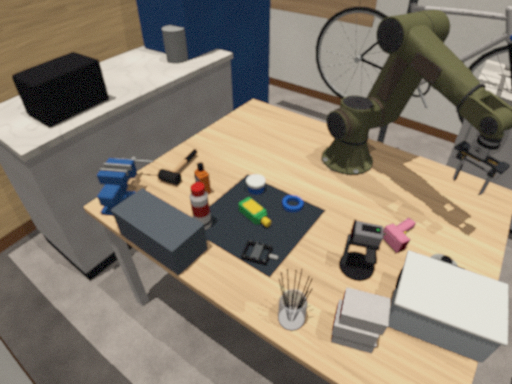

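View pics/top0.png

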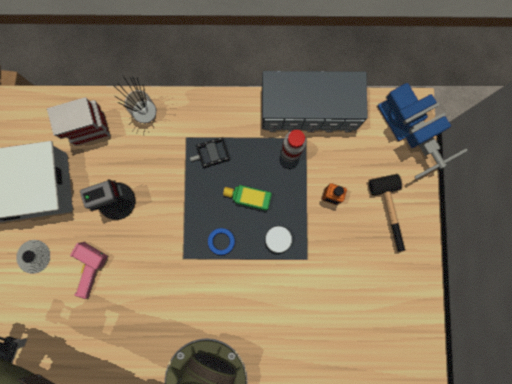

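The scene view shows the green bottle on the mat at (255,212) with its cap towards (268,222). The grey scanner hangs in its black stand at (362,245), and the pink look-alike lies at (400,235). In the top view the bottle is at (250,197) with its cap at (228,192), the scanner head at (100,195) and the stand's foot at (117,203).

```bash
cat > h.py <<'E'
import numpy as np, cv2
from scipy.spatial.transform import Rotation as R
from plant import manip, viewer
def cam(n):
    c=viewer.camera_model(n); f=192/np.tan(np.radians(c['fov_y'])/2)
    K=np.array([[f,0,c['cx']],[0,f,c['cy']],[0,0,1]]); D=np.array([c['k1'],0,0,0,0.])
    return K,D,c['rvec'],c['tvec'],R.from_rotvec(c['rvec']).as_matrix()
def rays(n,px):
    K,D,rv,t,M=cam(n); u=cv2.undistortPoints(np.float64(px).reshape(-1,1,2),K,D)[:,0]
    return -M.T@t, np.c_[u,np.ones(len(u))]@M
def onplane(n,px,z):
    C,d=rays(n,px); return C+d*((z-C[2])/d[:,2])[:,None]
def proj(n,P):
    K,D,rv,t,M=cam(n); return cv2.projectPoints(np.float64(P).reshape(-1,1,3),rv,t,K,D)[0][:,0]
def cloud(n,d):
    v,u=np.mgrid[:384,:512]; C,r=rays(n,np.c_[u.ravel(),v.ravel()])
    return (C+r*d.reshape(-1,1)).reshape(384,512,3)   # ray has unit optical-axis depth
def tri(pa,pb):
    (C1,d1),(C2,d2)=rays('scene',[pa]),rays('top',[pb]); d1,d2=d1[0],d2[0]
    s=np.linalg.lstsq(np.c_[d1,-d2],C2-C1,rcond=None)[0]; a,b=C1+s[0]*d1,C2+s[1]*d2
    return (a+b)/2,np.linalg.norm(a-b)
E
cat > m.py <<'E'
from h import *
r={}
for n in('scene','top'):
    z=np.load(n+'0.npz'); im,d=z['im'],z['d']; P=cloud(n,d); h=cv2.cvtColor(im,cv2.COLOR_BGR2HSV)
    X,Y,Z=P[...,0],P[...,1],P[...,2]; ok=d>0
    inm=ok&(X>.3)&(X<.9)&(Y>-.25)&(Y<.3)
    g=inm&(h[...,0]>45)&(h[...,0]<85)&(h[...,1]>120)&(Z<.08)
    y=inm&(h[...,0]>18)&(h[...,0]<32)&(h[...,1]>150)&(h[...,2]>120)&(Z<.08)&(Z>.01)
    print(n,'green',g.sum(),P[g].mean(0).round(4),np.percentile(Z[g],[5,50,95]).round(4))
    gc=P[g&(Z>.035)]; print(' green top extents',gc.min(0).round(3),gc.max(0).round(3))
    nn,lab,st,ce=cv2.connectedComponentsWithStats(y.astype(np.uint8))
    for i in range(1,nn):
        if st[i,4]>8: q=P[lab==i]; print('  yellow',st[i,4],ce[i].round(1),q.mean(0).round(4),q[:,2].max().round(3))
    dk=ok&(h[...,2]<75)&(abs(Z)<.012)&(X>.3)&(X<1)&(Y>-.3)&(Y<.35)
    nn,lab,st,ce=cv2.connectedComponentsWithStats(dk.astype(np.uint8)); i=1+st[1:,4].argmax()
    q=P[lab==i][:,:2].astype(np.float32); print(' mat',cv2.minAreaRect(q),'z',np.median(Z[lab==i]).round(4), 'bench z',np.median(Z[ok&(X>.4)&(X<.8)&(Y>.15)&(Y<.25)&(abs(Z)<.02)&(h[...,1]>60)]).round(4))
    st_=ok&(X>.3)&(X<.9)&(Y>.25)&(Y<.6)
    for lo,hi in((.003,.02),(.14,.155),(.18,.188),(.188,.2),(.2,.22)):
        m=st_&(Z>lo)&(Z<hi)
        if n=='top' or lo>.1:
            nn,lab,s2,ce=cv2.connectedComponentsWithStats(m.astype(np.uint8))
            for i in range(1,nn):
                if s2[i,4]>60: q=P[lab==i]; print(' z',lo,s2[i,4],ce[i].round(),q.mean(0).round(4),cv2.minAreaRect(q[:,:2].astype(np.float32)))
    # obstacles
    for nm,c in(('white lid',None),):
        pass
    c=(int(100),int(195)) if n=='top' else (362,245)
    cr=im[c[1]-45:c[1]+45,c[0]-55:c[0]+55]; r[n]=cv2.resize(cr,(550,450)*1,interpolation=cv2.INTER_CUBIC)
    # bystander clusters on the mat
    m=((X>.3)&(X<.95)&(Y>-.3)&(Y<.3)&(Z>.015)&(Z<.3)&ok).astype(np.uint8)
    if n=='top':
        nn,lab,s2,ce=cv2.connectedComponentsWithStats(m)
        for i in range(1,nn):
            if s2[i,4]>40: q=P[lab==i]; print(' obj',ce[i].round(),q.min(0).round(3),q.max(0).round(3))
cv2.imwrite('pics/scan.png',cv2.resize(np.hstack([r['scene'],r['top']]),(800,328)))
E
python3 m.py
```

```text
scene green 258 [ 0.5851 -0.1276  0.0312] [0.0038 0.0353 0.0499]
 green top extents [ 0.532 -0.199  0.035] [ 0.609 -0.079  0.053]
  yellow 150 [252.5 206.3] [ 0.5694 -0.1423  0.0482] 0.054
  yellow 62 [265.5 220.6] [ 0.593  -0.0639  0.0353] 0.044
 mat ((0.5768716335296631, -0.11269696056842804), (0.3743869364261627, 0.38828185200691223), 89.95552825927734) z 0.0035 bench z -0.0007
 z 0.14 136 [364. 245.] [0.5884 0.3078 0.1469] ((0.5884957909584045, 0.30297523736953735), (0.10359504818916321, 0.036723796278238297), 88.3838119506836)
 z 0.14 2324 [428. 285.] [0.6171 0.5237 0.1418] ((0.6120807528495789, 0.5252234935760498), (0.21406711637973785, 0.17242109775543213), 8.126056671142578)
 z 0.14 153 [362. 322.] [0.8367 0.4109 0.1477] ((0.8370733261108398, 0.40980657935142517), (0.027432745322585106, 0.12405785173177719), 3.992081642150879)
 z 0.18 67 [367. 236.] [0.5861 0.3084 0.1844] ((0.5836714506149292, 0.3065834939479828), (0.025623522698879242, 0.09785515815019608), 10.992850303649902)
 z 0.188 412 [368. 229.] [0.5643 0.3012 0.1933] ((0.5611999034881592, 0.30033761262893677), (0.0582
[... 1392 characters left out ...]
3 0.1471] ((0.5302456021308899, 0.29321908950805664), (0.007113294675946236, 0.08804517239332199), 19.199161529541016)
 z 0.188 629 [ 97. 194.] [0.5592 0.2991 0.1939] ((0.5599655508995056, 0.2990422546863556), (0.058260511606931686, 0.09591306000947952), 19.741485595703125)
 obj [285. 109.] [ 0.691 -0.299  0.015] [ 0.95  -0.17   0.204]
 obj [138. 103.] [0.816 0.175 0.015] [0.905 0.265 0.215]
 obj [211. 152.] [ 0.67  -0.066  0.015] [0.769 0.061 0.034]
 obj [112. 194.] [0.525 0.242 0.015] [0.616 0.3   0.202]
 obj [249. 196.] [ 0.531 -0.199  0.016] [ 0.608 -0.049  0.059]
 obj [278. 239.] [ 0.401 -0.261  0.043] [ 0.478 -0.183  0.065]
 obj [220. 241.] [ 0.39  -0.083  0.016] [ 0.473 -0.003  0.035]
```

View pics/scan.png

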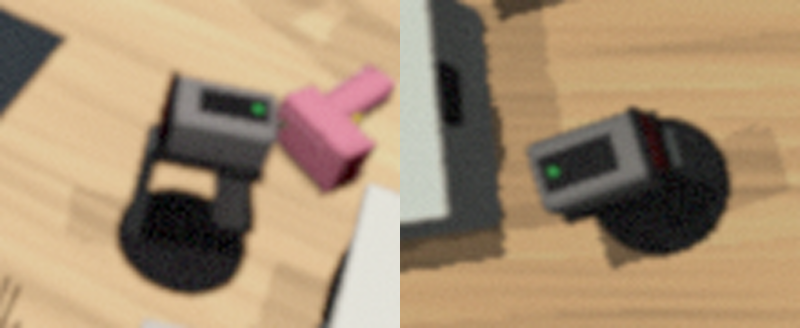

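The enlarged views show the grey scanner (left crop at (215,115), right crop at (590,165)) hanging level. Its dark red window is at (650,145) in the right crop, so it looks towards −y and the mat. The pink one is the decoy.

```bash
cat > m2.py <<'E'
from h import *
pts={}
for n in('scene','top'):
    z=np.load(n+'0.npz'); P=cloud(n,z['d']); h=cv2.cvtColor(z['im'],cv2.COLOR_BGR2HSV)
    m=(P[...,0]>.5)&(P[...,0]<.64)&(P[...,1]>-.22)&(P[...,1]<-.08)&(P[...,2]>.038)&(P[...,2]<.07)
    q=P[m]; print(n,cv2.minAreaRect(q[:,:2].astype(np.float32)),np.median(q[:,2]).round(4))
    w=m.astype(np.uint8)
print('label',tri((252.5,206.3),(252.3,196.5)),'cap',tri((265.5,220.6),(227.8,191.3)))
print('head top',tri((368,229),(97,194)))
E
python3 m2.py
cat > plan.py <<'E'
from h import *
def Rt(az,tilt):   # tool y horizontal at azimuth az(deg); tilt about tool y (deg): +: z leans towards tool x
    a=np.radians(az); y=np.array([np.cos(a),np.sin(a),0]); z=np.array([0,0,-1.]); x=np.cross(y,z)
    return R.from_matrix(np.c_[x,y,z])*R.from_rotvec([0,np.radians(tilt),0])
def plan(pos,az,tilt,n,start=None):
    s=manip.read_state(); p=np.array(s['tcp_pos']); r=R.from_rotvec(s['orientation'])
    if start: p,r=np.array(start[0]),Rt(*start[1:])
    g=Rt(az,tilt); rv=(r.inv()*g).as_rotvec(); dp=(np.array(pos)-p)/n
    print('at',p.round(4),'rot left deg',np.degrees(rv).round(1),'joints',s['joint_positions'].round(2),'w',round(s['width'],3),'F',s['ft_force'].round(1))
    for i in range(n):
        ri=r*R.from_rotvec(rv*i/n); print(np.r_[rv/n,ri.inv().apply(dp)*100].round(3).tolist())
E
python3 -c "
from plan import *
plan([.571,-.140,.20],-14.5,0,10)"
```

```text
scene ((0.5712593793869019, -0.13746273517608643), (0.11567789316177368, 0.05943605303764343), 76.75409698486328) 0.0473
top ((0.5710269212722778, -0.13841606676578522), (0.11833412945270538, 0.058918315917253494), 76.6839370727539) 0.0488
label (array([ 0.57054165, -0.14202217,  0.04888396]), np.float64(0.0012236177590151565)) cap (array([ 0.58959885, -0.06501611,  0.03174982]), np.float64(0.0018114773145752499))
head top (array([0.55878845, 0.30048879, 0.18822221]), np.float64(0.0006770857825898874))
at [0.1707 0.5226 0.222 ] rot left deg [-0.1  0.  86.4] joints [ 1.19  0.3   1.52  0.    1.32 -0.07] w 0.999 F [ 0.5 -0.7  0.4]
[-0.0, 0.0, 0.151, -5.863, -5.055, 0.224]
[-0.0, 0.0, 0.151, -6.556, -4.117, 0.223]
[-0.0, 0.0, 0.151, -7.1, -3.085, 0.222]
[-0.0, 0.0, 0.151, -7.483, -1.983, 0.222]
[-0.0, 0.0, 0.151, -7.696, -0.837, 0.221]
[-0.0, 0.0, 0.151, -7.734, 0.329, 0.221]
[-0.0, 0.0, 0.151, -7.597, 1.487, 0.22]
[-0.0, 0.0, 0.151, -7.287, 2.611, 0.22]
[-0.0, 0.0, 0.151, -6.812, 3.677, 0.22]
[-0.0, 0.0, 0.151, -6.183, 4.658, 0.219]
```

```bash
python3 -c "
from plan import *
plan([.571,-.139,.20],-13.3,0,16)"
```

```text
at [0.1707 0.5226 0.222 ] rot left deg [-0.1  0.  85.2] joints [ 1.19  0.3   1.52  0.    1.32 -0.07] w 0.999 F [ 0.5 -0.7  0.4]
[-0.0, 0.0, 0.093, -3.662, -3.153, 0.14]
[-0.0, 0.0, 0.093, -3.939, -2.8, 0.14]
[-0.0, 0.0, 0.093, -4.182, -2.422, 0.139]
[-0.0, 0.0, 0.093, -4.389, -2.024, 0.139]
[-0.0, 0.0, 0.093, -4.558, -1.608, 0.139]
[-0.0, 0.0, 0.093, -4.687, -1.178, 0.139]
[-0.0, 0.0, 0.093, -4.776, -0.737, 0.138]
[-0.0, 0.0, 0.093, -4.824, -0.291, 0.138]
[-0.0, 0.0, 0.093, -4.83, 0.158, 0.138]
[-0.0, 0.0, 0.093, -4.795, 0.606, 0.138]
[-0.0, 0.0, 0.093, -4.718, 1.048, 0.138]
[-0.0, 0.0, 0.093, -4.6, 1.481, 0.137]
[-0.0, 0.0, 0.093, -4.443, 1.902, 0.137]
[-0.0, 0.0, 0.093, -4.247, 2.306, 0.137]
[-0.0, 0.0, 0.093, -4.015, 2.69, 0.137]
[-0.0, 0.0, 0.093, -3.748, 3.051, 0.137]
```

Emit:
carry_out:
  steps:
    - [0, 0, 0.093, -3.7, -3.2, 0, 1]
    - [0, 0, 0.093, -3.9, -2.8, 0, 1]
    - [0, 0, 0.093, -4.2, -2.4, 0, 1]
    - [0, 0, 0.093, -4.4, -2.0, 0, 1]
    - [0, 0, 0.093, -4.6, -1.6, 0, 1]
    - [0, 0, 0.093, -4.7, -1.2, 0, 1]
    - [0, 0, 0.093, -4.8, -0.7, 0, 1]
    - [0, 0, 0.093, -4.8, -0.3, 0, 1]
    - [0, 0, 0.093, -4.8, 0.2, 0, 1]
    - [0, 0, 0.093, -4.8, 0.6, 0, 1]

```text
clock: 1.35
tcp_pos: [0.4225, 0.1077, 0.2224]
orientation: [-1.837, -2.549, 0.0]
ft_force: [0.6, 1.1, 1.2]
width: 1.002
grip_force: 0.0
```

Emit:
carry_out:
  steps:
    - [0, 0, 0.093, -4.7, 1.0, 0, 1]
    - [0, 0, 0.093, -4.6, 1.5, 0, 1]
    - [0, 0, 0.093, -4.4, 1.9, 0, 1]
    - [0, 0, 0.093, -4.2, 2.3, 0, 1]
    - [0, 0, 0.093, -4.0, 2.7, 0, 1]
    - [0, 0, 0.093, -3.7, 3.1, 0, 1]
    - [0, 0, 0, 0, 0, 0, 1]

```text
clock: 2.22
tcp_pos: [0.5725, -0.1397, 0.2212]
orientation: [-2.467, -1.943, 0.002]
ft_force: [0.1, 0.3, -1.0]
width: 1.001
grip_force: 0.0
```

```bash
python3 -c "
from plan import *
plan([.571,-.139,.10],-13.3,-45,6)"
```

```text
at [ 0.5725 -0.1397  0.2212] rot left deg [ -0.2 -45.   -0.2] joints [-0.3   0.39  1.4  -0.    1.35 -0.06] w 1.001 F [ 0.1  0.3 -1. ]
[-0.001, -0.131, -0.001, 0.006, -0.024, 2.02]
[-0.001, -0.131, -0.001, 0.269, -0.025, 2.002]
[-0.001, -0.131, -0.001, 0.528, -0.026, 1.95]
[-0.001, -0.131, -0.001, 0.778, -0.026, 1.864]
[-0.001, -0.131, -0.001, 1.015, -0.027, 1.747]
[-0.001, -0.131, -0.001, 1.234, -0.027, 1.599]
```

Emit:
carry_out:
  steps:
    - [0, -0.131, 0, 0, 0, 0.8, 1]
    - [0, -0.131, 0, 0.1, 0, 0.8, 1]
    - [0, -0.131, 0, 0.2, 0, 0.8, 1]
    - [0, -0.131, 0, 0.3, 0, 0.75, 1]
    - [0, -0.131, 0, 0.4, 0, 0.7, 1]
    - [0, -0.131, 0, 0.5, 0, 0.65, 1]
    - [0, 0, 0, 0, 0, 0, 1]

```text
clock: 3.1
tcp_pos: [0.5714, -0.1361, 0.1719]
orientation: [1.983, 1.576, -0.826]
ft_force: [-0.3, -0.0, 0.2]
width: 0.999
grip_force: 0.0
```

```bash
python3 -c "
from plan import *
plan([.571,-.139,.026],-13.3,-45,8)"
```

```text
at [ 0.5714 -0.1361  0.1719] rot left deg [-0.1  0.   0.3] joints [ 0.    0.56  1.45 -0.77  1.42  0.47] w 0.999 F [-0.3 -0.   0.2]
[-0.0, 0.0, 0.001, 1.265, 0.011, 1.315]
[-0.0, 0.0, 0.001, 1.265, 0.01, 1.315]
[-0.0, 0.0, 0.001, 1.265, 0.009, 1.315]
[-0.0, 0.0, 0.001, 1.264, 0.008, 1.316]
[-0.0, 0.0, 0.001, 1.264, 0.007, 1.316]
[-0.0, 0.0, 0.001, 1.264, 0.006, 1.316]
[-0.0, 0.0, 0.001, 1.264, 0.005, 1.316]
[-0.0, 0.0, 0.001, 1.264, 0.005, 1.316]
```

Emit:
carry_out:
  steps:
    - [0, 0, 0, 1.3, 0, 1.3, 1]
    - [0, 0, 0, 1.3, 0, 1.3, 1]
    - [0, 0, 0, 1.3, 0, 1.3, 1]
    - [0, 0, 0, 1.3, 0, 1.3, 1]
    - [0, 0, 0, 1.3, 0, 1.3, 1]
    - [0, 0, 0, 1.3, 0, 1.3, 1]
    - [0, 0, 0, 1.2, 0, 1.3, 1]
    - [0, 0, 0, 1.0, 0, 1.3, 1]
    - [0, 0, 0, 0, 0, 0, 1]

```text
clock: 4.22
tcp_pos: [0.5707, -0.1408, 0.0282]
orientation: [1.986, 1.571, -0.826]
ft_force: [0.4, 0.5, 0.3]
width: 0.998
grip_force: 0.0
```

```bash
python3 -c "
from plan import *
plan([.571,-.139,.026],-13.3,-45,1)"
```

```text
at [ 0.5707 -0.1408  0.0282] rot left deg [-0.1  0.1  0. ] joints [-0.    0.77  1.5  -0.82  1.24  0.66] w 0.998 F [0.4 0.5 0.3]
[-0.002, 0.001, 0.001, 0.285, -0.013, 0.026]
```

Emit:
carry_out:
  steps:
    - [0, 0, 0, 0.3, 0, 0, 0.7]
    - [0, 0, 0, 0, 0, 0, 0.7]
    - [0, 0, 0, 0, 0, 0, 0]
    - [0, 0, 0, 0, 0, 0, 0]
    - [0, 0, 0, 0, 0, 0, 0]
    - [0, 0, 0, 0, 0, 0, 0]
    - [0, 0, 0, 0, 0, 0, 0]
  grip_force: 40

```text
clock: 5.1
tcp_pos: [0.5719, -0.1385, 0.0277]
orientation: [1.986, 1.57, -0.823]
ft_force: [-0.4, 1.6, 5.3]
width: 0.616
grip_force: 40.0
```

Emit:
carry_out:
  steps:
    - [0, 0, 0, -0.6, 0, -0.6, 0]
    - [0, 0, 0, -1.2, 0, -1.2, 0]
    - [0, 0, 0, -1.2, 0, -1.2, 0]
    - [0, 0, 0, -1.2, 0, -1.2, 0]
    - [0, 0, 0, -1.0, 0, -1.0, 0]
    - [0, 0.1, 0, 0, 0, 0, 0]
    - [0, 0.12, 0, 0, 0, 0, 0]
    - [0, 0.12, 0, 0, 0, 0, 0]

```text
clock: 6.1
tcp_pos: [0.572, -0.1383, 0.1017]
orientation: [2.215, 1.752, -0.497]
ft_force: [1.1, -0.4, -3.6]
width: 0.612
grip_force: 40.0
```

Emit:
carry_out:
  steps:
    - [0, 0.13, 0, 0, 0, 0, 0]
    - [0, 0.13, 0, 0, 0, 0, 0]
    - [0, 0.13, 0, 0, 0, 0, 0]
    - [0, 0.13, 0, 0, 0, 0, 0]
    - [0, 0.13, 0, 0, 0, 0, 0]
    - [0, 0.13, 0, 0, 0, 0, 0]
    - [0, 0.13, 0, 0, 0, 0, 0]
    - [0, 0.13, 0, 0, 0, 0, 0]
    - [0, 0.1, 0, 0, 0, 0, 0]
    - [0, 0, 0, 0, 0, 0, 0]

```text
clock: 7.35
tcp_pos: [0.5713, -0.1394, 0.1004]
orientation: [-2.051, -1.62, -0.74]
ft_force: [0.1, -0.2, -2.7]
width: 0.617
grip_force: 40.0
```

```bash
python3 -c "
from plan import *
plan([.571,-.139,.064],-13.3,45,3)
for n in('scene','top'):
    im,d=viewer.get_image(n); np.savez(n+'1.npz',im=im,d=d)
    c=proj(n,[.571,-.139,.1])[0].astype(int); cv2.imwrite(f'pics/{n}1.png',cv2.resize(im[max(0,c[1]-60):c[1]+60,c[0]-80:c[0]+80],(640,480)))
"
```

```text
at [ 0.5713 -0.1394  0.1004] rot left deg [ 0.   5.3 -0.1] joints [-0.57  0.63  1.49  0.67  1.35 -0.6 ] w 0.617 F [ 0.1 -0.2 -2.7]
[0.0, 0.031, -0.001, -0.768, -0.01, 0.939]
[0.0, 0.031, -0.001, -0.796, -0.011, 0.915]
[0.0, 0.031, -0.001, -0.824, -0.011, 0.89]
```

View pics/scene1.png

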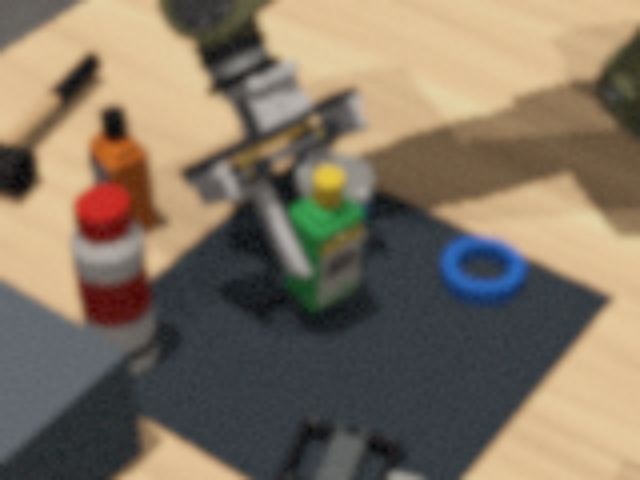

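The bottle is held upright, label and barcode facing +y, with its yellow cap at (328,185) in the crop. It is clear of the aerosol, tub and orange bottle.

Emit:
carry_out:
  steps:
    - [0, 0.0925, 0, 0, 0, 0, 0]
    - [0, 0, 0, -0.7, 0, 0.7, 0]
    - [0, 0, 0, -0.7, 0, 0.7, 0]
    - [0, 0, 0, -0.2, 0, 0.2, 0]
    - [0, 0, 0, 0, 0, 0, 0]
    - [0, 0, 0, 0, 0, 0, 0]

```text
clock: 8.2
tcp_pos: [0.572, -0.1385, 0.0787]
orientation: [-1.986, -1.57, -0.824]
ft_force: [0.1, 0.2, -3.1]
width: 0.616
grip_force: 40.0
```

```bash
cat > cap.py <<'E'
from plan import *
plan([.571,-.139,.060],-13.3,45,3)
g={}
for n in('scene','top'):
    im,d=viewer.get_image(n); P=cloud(n,d); h=cv2.cvtColor(im,cv2.COLOR_BGR2HSV)
    m=(d>0)&(abs(P[...,0]-.571)<.06)&(abs(P[...,1]+.139)<.06)&(P[...,2]>.03)
    y=m&(h[...,0]>18)&(h[...,0]<32)&(h[...,1]>150)&(h[...,2]>100)
    nn,l,st,ce=cv2.connectedComponentsWithStats(y.astype(np.uint8)); i=1+max(range(nn-1),key=lambda i:P[l==i+1][:,2].max()*(st[i+1,4]>15))
    q=P[l==i]; print(n,'cap px',ce[i].round(1),'n',len(q),'mean',q.mean(0).round(4),'z top',np.percentile(q[:,2],[50,80,90,95]).round(4))
    gr=m&(h[...,0]>45)&(h[...,0]<85)&(h[...,1]>100)
    q=P[gr]; print('  green z',np.percentile(q[:,2],[2,98]).round(4))
E
python3 cap.py
```

```text
at [ 0.572  -0.1385  0.0787] rot left deg [ 0.1 -0.  -0. ] joints [-0.59  0.69  1.49  0.74  1.37 -0.67] w 0.616 F [ 0.1  0.2 -3.1]
[0.0, -0.0, -0.0, -0.457, -0.029, 0.423]
[0.0, -0.0, -0.0, -0.457, -0.029, 0.423]
[0.0, -0.0, -0.0, -0.457, -0.029, 0.423]
scene cap px [252.3 185.9] n 53 mean [ 0.5776 -0.135   0.1608] z top [0.1642 0.1677 0.1682 0.169 ]
  green z [0.0316 0.1364]
top cap px [250.8 191.6] n 79 mean [ 0.5711 -0.1378  0.1687] z top [0.1694 0.1715 0.172  0.1737]
  green z [0.1039 0.14  ]
```

Emit:
carry_out:
  steps:
    - [0, 0, 0, -0.4, 0, 0.4, 0]
    - [0, 0, 0, -0.35, 0, 0.35, 0]
    - [0, 0, 0, -0.15, 0, 0.15, 0]
    - [0, 0, 0, -0.05, 0, 0.05, 0]
    - [0, 0, 0, 0, 0, 0, 0]

```text
clock: 8.93
tcp_pos: [0.5719, -0.1385, 0.065]
orientation: [-1.986, -1.57, -0.824]
ft_force: [0.2, 0.5, -2.8]
width: 0.614
grip_force: 40.0
```

Emit:
carry_out:
  steps:
    - [0, 0, 0, -0.08, 0, 0.08, 0]
    - [0, 0, 0, -0.08, 0, 0.08, 0]
    - [0, 0, 0, 0, 0, 0, 0]

```text
clock: 9.3
tcp_pos: [0.5718, -0.1385, 0.0626]
orientation: [-1.986, -1.57, -0.824]
ft_force: [0.3, -0.4, -3.7]
width: 0.616
grip_force: 40.0
```

Still hanging free, so I continue in small steps.

Emit:
carry_out:
  steps:
    - [0, 0, 0, -0.07, 0, 0.07, 0]
    - [0, 0, 0, -0.05, 0, 0.05, 0]
    - [0, 0, 0, 0, 0, 0, 0]

```text
clock: 9.68
tcp_pos: [0.5719, -0.1386, 0.0625]
orientation: [-1.984, -1.57, -0.825]
ft_force: [-7.0, -0.5, 12.1]
width: 0.615
grip_force: 40.0
```

Emit:
carry_out:
  steps:
    - [0, 0, 0, -0.06, 0, 0.06, 0]
    - [0, 0, 0, 0, 0, 0, 0]

```text
clock: 9.93
tcp_pos: [0.5719, -0.1386, 0.0625]
orientation: [-1.983, -1.57, -0.826]
ft_force: [-10.4, -1.4, 21.3]
width: 0.614
grip_force: 40.0
```

Emit:
carry_out:
  steps:
    - [0, 0, 0, 0.1, 0, -0.1, 0]
    - [0, 0, 0, 0, 0, 0, 0]
  grip_force: 10

```text
clock: 10.18
tcp_pos: [0.5719, -0.1385, 0.0624]
orientation: [-1.985, -1.57, -0.825]
ft_force: [-3.9, -1.2, 8.4]
width: 0.618
grip_force: 10.0
```

Emit:
carry_out:
  steps:
    - [0, 0, 0, 0, 0, 0, 0.6]
    - [0, 0, 0, 0, 0, 0, 0.65]
    - [0, 0, 0, 0, 0, 0, 0.75]
    - [0, 0, 0, 0, 0, 0, 0.9]
    - [0, 0, 0, 0, 0, 0, 1]
    - [0, 0, 0, 0, 0, 0, 1]

```text
clock: 10.92
tcp_pos: [0.5718, -0.1385, 0.0615]
orientation: [-1.986, -1.57, -0.824]
ft_force: [0.2, 0.5, 0.7]
width: 0.996
grip_force: 0.0
```

```bash
python3 cap.py
```

```text
at [ 0.5718 -0.1385  0.0615] rot left deg [ 0.  -0.1 -0. ] joints [-0.59  0.72  1.49  0.75  1.35 -0.69] w 0.996 F [0.2 0.5 0.7]
[0.0, -0.0, -0.0, -0.051, -0.023, 0.019]
[0.0, -0.0, -0.0, -0.051, -0.023, 0.019]
[0.0, -0.0, -0.0, -0.051, -0.023, 0.019]
scene cap px [252.8 189.3] n 53 mean [ 0.5781 -0.1329  0.1458] z top [0.1486 0.1516 0.152  0.1527]
  green z [0.0359 0.1204]
top cap px [250.8 192.4] n 76 mean [ 0.5707 -0.1377  0.1517] z top [0.1532 0.1548 0.1553 0.1561]
  green z [0.0443 0.1235]
```

Emit:
carry_out:
  steps:
    - [0, 0, 0, 0, 0, -1, 1]
    - [0, 0, 0, 0, 0, -2, 1]
    - [0, 0, 0, 0, 0, -3, 1]
    - [0, 0, 0, 0, 0, -4, 1]
    - [0, 0, 0, -3, 0, -3, 1]
    - [0, -0.1, 0, -3, 0, -3, 1]
    - [0, -0.13, 0, -2, 0, -3, 1]
    - [0, -0.13, 0, 0, 0, 0, 1]
    - [0, 0, 0, 0, 0, 0, 1]

```text
clock: 12.15
tcp_pos: [0.5282, -0.3236, 0.1447]
orientation: [-2.227, -1.762, -0.483]
ft_force: [-0.2, -0.1, 1.1]
width: 1.003
grip_force: 0.0
```

```bash
python3 -c "
from plan import *
plan([.557,.307,.28],19.7,0,10)
for n in('scene','top'):
    im,d=viewer.get_image(n); np.savez(n+'2.npz',im=im,d=d)
z=viewer.get_image('scene')[0]; c=proj('scene',[.571,-.139,.08])[0].astype(int)
cv2.imwrite('pics/s2.png',cv2.resize(z[c[1]-60:c[1]+60,c[0]-80:c[0]+80],(640,480)))
"
```

```text
at [ 0.5282 -0.3236  0.1447] rot left deg [  7.1 -23.7 -32.5] joints [-0.76  0.63  1.28  0.37  1.46 -0.61] w 1.003 F [-0.2 -0.1  1.1]
[0.012, -0.041, -0.057, 6.209, -1.169, 1.326]
[0.012, -0.041, -0.057, 6.314, -0.799, 1.08]
[0.012, -0.041, -0.057, 6.388, -0.427, 0.825]
[0.012, -0.041, -0.057, 6.431, -0.055, 0.563]
[0.012, -0.041, -0.057, 6.441, 0.316, 0.296]
[0.012, -0.041, -0.057, 6.419, 0.682, 0.024]
[0.012, -0.041, -0.057, 6.366, 1.044, -0.251]
[0.012, -0.041, -0.057, 6.28, 1.397, -0.528]
[0.012, -0.041, -0.057, 6.164, 1.742, -0.804]
[0.012, -0.041, -0.057, 6.016, 2.076, -1.08]
```

View pics/s2.png

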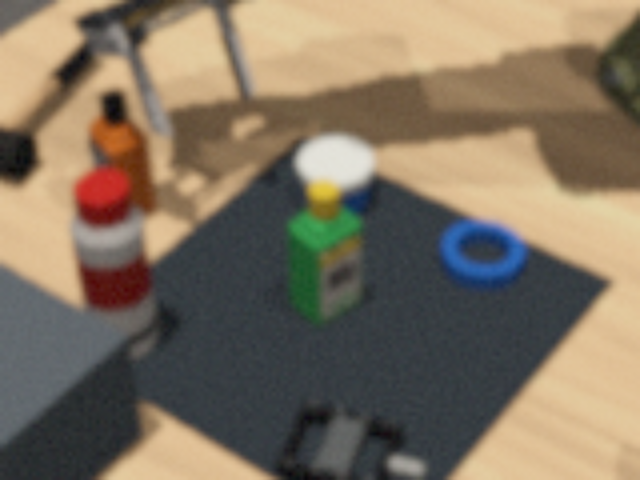

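The green bottle stands free and upright with its barcode showing at (345,275). My retreat took the wrong sign in x, so the gripper is lower and further right than planned, at crop (160,120). It is still clear of the orange bottle at (120,170), so I go straight up first.

Emit:
carry_out:
  steps:
    - [0, 0, 0, 1.4, 0, -3.2, 1]
    - [0, 0, 0, 1.8, 0, -4.2, 1]
    - [0, 0, 0, 1.8, 0, -4.2, 1]
    - [0, 0, 0, 1.4, 0, -3.2, 1]
    - [0, 0, 0, 0, 0, 0, 1]

```text
clock: 12.92
tcp_pos: [0.5273, -0.3271, 0.306]
orientation: [-2.227, -1.761, -0.485]
ft_force: [0.4, 0.1, -1.5]
width: 0.999
grip_force: 0.0
```

```bash
python3 -c "
from plan import *
plan([.557,.307,.28],19.7,0,14)
for k in '02':
    z=np.load('top%s.npz'%k); P=cloud('top',z['d'])
    for nm,(x,y) in dict(orange=(.57,-.40),tub=(.44,-.222),aero=(.72,-.25)).items():
        m=(abs(P[...,0]-x)<.07)&(abs(P[...,1]-y)<.07)&(P[...,2]>.03)&(P[...,2]<.21)
        hh=cv2.cvtColor(z['im'],cv2.COLOR_BGR2HSV); m&=(hh[...,0]<14)&(hh[...,1]>130) if nm!='tub' else (hh[...,1]<60)&(hh[...,2]>150)
        print(k,nm,m.sum(),np.median(P[m],0).round(4))
"
```

```text
at [ 0.5273 -0.3271  0.306 ] rot left deg [  7.2 -23.7 -32.5] joints [-0.76  0.53  1.07  0.37  1.76 -0.5 ] w 0.999 F [ 0.4  0.1 -1.5]
[0.009, -0.03, -0.041, 3.981, -0.841, 2.009]
[0.009, -0.03, -0.041, 4.069, -0.66, 1.897]
[0.009, -0.03, -0.041, 4.147, -0.477, 1.78]
[0.009, -0.03, -0.041, 4.213, -0.292, 1.66]
[0.009, -0.03, -0.041, 4.268, -0.106, 1.537]
[0.009, -0.03, -0.041, 4.312, 0.081, 1.41]
[0.009, -0.03, -0.041, 4.345, 0.269, 1.281]
[0.009, -0.03, -0.041, 4.366, 0.456, 1.149]
[0.009, -0.03, -0.041, 4.376, 0.643, 1.015]
[0.009, -0.03, -0.041, 4.374, 0.829, 0.879]
[0.009, -0.03, -0.041, 4.36, 1.014, 0.742]
[0.009, -0.03, -0.041, 4.335, 1.196, 0.603]
[0.009, -0.03, -0.041, 4.299, 1.376, 0.464]
[0.009, -0.03, -0.041, 4.251, 1.553, 0.325]
0 orange 259 [ 0.572  -0.3838  0.108 ]
0 tub 506 [ 0.438  -0.2231  0.0563]
0 aero 268 [ 0.7199 -0.266   0.1964]
2 orange 44 [ 0.5673 -0.3771  0.108 ]
2 tub 513 [ 0.4381 -0.223   0.056 ]
2 aero 272 [ 0.7202 -0.2648  0.1963]
```

Emit:
carry_out:
  steps:
    - [0.009, -0.03, -0.041, 4.0, -0.8, 2.0, 1]
    - [0.009, -0.03, -0.041, 4.1, -0.7, 1.9, 1]
    - [0.009, -0.03, -0.041, 4.1, -0.5, 1.8, 1]
    - [0.009, -0.03, -0.041, 4.2, -0.3, 1.7, 1]
    - [0.009, -0.03, -0.041, 4.3, -0.1, 1.5, 1]
    - [0.009, -0.03, -0.041, 4.3, 0.1, 1.4, 1]
    - [0.009, -0.03, -0.041, 4.3, 0.3, 1.3, 1]
    - [0.009, -0.03, -0.041, 4.4, 0.5, 1.1, 1]
    - [0.009, -0.03, -0.041, 4.4, 0.6, 1.0, 1]
    - [0.009, -0.03, -0.041, 4.4, 0.8, 0.9, 1]

```text
clock: 14.18
tcp_pos: [0.5469, 0.1282, 0.2831]
orientation: [-1.953, -2.357, -0.138]
ft_force: [1.5, -0.2, 0.9]
width: 1.003
grip_force: 0.0
```

Emit:
carry_out:
  steps:
    - [0.009, -0.03, -0.041, 4.4, 1.0, 0.7, 1]
    - [0.009, -0.03, -0.041, 4.3, 1.2, 0.6, 1]
    - [0.009, -0.03, -0.041, 4.3, 1.4, 0.5, 1]
    - [0.009, -0.03, -0.041, 4.3, 1.6, 0.3, 1]
    - [0, 0, 0, 0, 0, 0, 1]

```text
clock: 14.8
tcp_pos: [0.5544, 0.3113, 0.274]
orientation: [-1.795, -2.577, 0.015]
ft_force: [-0.3, -1.1, 0.2]
width: 0.998
grip_force: 0.0
```

```bash
python3 -c "
from plan import *
plan([.557,.307,.172],19.7,0,5)
im,d=viewer.get_image('top'); hh=cv2.cvtColor(im,cv2.COLOR_BGR2HSV); P=cloud('top',d)
for nm,(x,y) in dict(orange=(.57,-.40),aero=(.72,-.25)).items():
    m=(abs(P[...,0]-x)<.07)&(abs(P[...,1]-y)<.07)&(P[...,2]>.03)&(P[...,2]<.21)&(hh[...,0]<14)&(hh[...,1]>130)
    print(nm,m.sum(),np.median(P[m],0).round(4))
"
```

```text
at [0.5544 0.3113 0.274 ] rot left deg [-0.5  0.3  0.6] joints [ 0.46  0.47  1.17 -0.    1.51  0.1 ] w 0.998 F [-0.3 -1.1  0.2]
[-0.002, 0.001, 0.002, -0.089, 0.036, 2.039]
[-0.002, 0.001, 0.002, -0.091, 0.033, 2.039]
[-0.002, 0.001, 0.002, -0.093, 0.03, 2.039]
[-0.002, 0.001, 0.002, -0.095, 0.027, 2.039]
[-0.002, 0.001, 0.002, -0.097, 0.024, 2.039]
orange 268 [ 0.5719 -0.3835  0.1079]
aero 262 [ 0.7208 -0.2666  0.1965]
```

Emit:
carry_out:
  steps:
    - [-0.009, 0.005, 0.01, -0.47, 0.16, 2.0, 1]
    - [0, 0, 0, 0, 0, 2.2, 1]
    - [0, 0, 0, 0, 0, 2.2, 1]
    - [0, 0, 0, 0, 0, 2.0, 1]
    - [0, 0, 0, 0, 0, 1.5, 1]
    - [0, 0, 0, 0, 0, 0, 1]

```text
clock: 15.6
tcp_pos: [0.5586, 0.3041, 0.1768]
orientation: [1.813, 2.563, 0.004]
ft_force: [-0.3, 0.1, 1.2]
width: 1.001
grip_force: 0.0
```

```bash
python3 -c "
from plan import *
plan([.557,.307,.172],19.7,0,1)"
```

```text
at [0.5586 0.3041 0.1768] rot left deg [ 0.2 -0.  -0.3] joints [ 0.44  0.53  1.31 -0.    1.3   0.1 ] w 1.001 F [-0.3  0.1  1.2]
[0.003, -0.0, -0.005, 0.331, -0.058, 0.479]
```

Emit:
carry_out:
  steps:
    - [0, 0, -0.005, 0.3, -0.05, 0.4, 1]
    - [0, 0, 0, 0, 0, 0, 0.7]
    - [0, 0, 0, 0, 0, 0, 0.7]
    - [0, 0, 0, 0, 0, 0, 0.6]
    - [0, 0, 0, 0, 0, 0, 0.5]
    - [0, 0, 0, 0, 0, 0, 0]
    - [0, 0, 0, 0, 0, 0, 0]
  grip_force: 15

```text
clock: 16.48
tcp_pos: [0.5574, 0.3077, 0.1742]
orientation: [1.805, 2.567, 0.008]
ft_force: [0.2, -0.9, 2.0]
width: 0.617
grip_force: 15.0
```

Emit:
carry_out:
  steps:
    - [0, 0, 0, 0, 0, 0, 0]
    - [0, 0, 0, 0, 0, 0, 0]
    - [0, 0, 0, 0, 0, 0, 0]
  grip_force: 50

```text
clock: 16.85
tcp_pos: [0.5575, 0.3077, 0.1742]
orientation: [1.805, 2.567, 0.008]
ft_force: [0.5, -0.5, 3.7]
width: 0.614
grip_force: 50.0
```

```bash
python3 -c "
from plan import *
s=manip.read_state(); np.savez('hang.npz',p=s['tcp_pos'],o=s['orientation']); print(s['tcp_pos'],s['orientation'])
plan([.557,.307,.172],19.7,0,1)"
```

```text
[0.55745961 0.30768291 0.17416286] [1.80485662 2.56714267 0.00784252]
at [0.5575 0.3077 0.1742] rot left deg [ 0.3 -0.   0.1] joints [ 0.45  0.53  1.31 -0.    1.29  0.1 ] w 0.614 F [ 0.5 -0.5  3.7]
[0.006, -0.0, 0.001, -0.049, -0.068, 0.216]
```

Emit:
carry_out:
  steps:
    - [0, 0, 0, 0, 0, -0.5, 0]
    - [0, 0, 0, 0, 0, -1.0, 0]
    - [0, 0, 0, 0, 0, -1.5, 0]
    - [0, 0, 0, 0, 0, -2.0, 0]
    - [0, 0, 0, 0, 0, -2.5, 0]
    - [0, 0, 0, 0, 0, -2.5, 0]
    - [0, 0, 0, 0, 0, -2.0, 0]
    - [0, 0, 0, 0, 0, -1.5, 0]
    - [0, 0, 0, 0, 0, 0, 0]

```text
clock: 17.98
tcp_pos: [0.5568, 0.3075, 0.3103]
orientation: [1.804, 2.566, 0.01]
ft_force: [-0.7, -0.5, -3.1]
width: 0.615
grip_force: 50.0
```

```bash
cat > head.py <<'E'
from h import *
def head(show=True):   # head box from the top-view cloud, relative to TCP
    s=manip.read_state(); p=np.array(s['tcp_pos'])
    for n in('scene','top'):
        im,d=viewer.get_image(n); P=cloud(n,d); h=cv2.cvtColor(im,cv2.COLOR_BGR2HSV)
        cv2.imwrite(f'pics/h_{n}_{s["clock"]:.1f}.png',cv2.resize((lambda c:im[max(0,c[1]-60):c[1]+60,max(0,c[0]-80):c[0]+80])(proj(n,p)[0].astype(int)),(640,480)))
head()
E
python3 head.py; python3 - <<'E'
from plan import *
# reading pose: bottle at b, label normal az
az=-13.3; n=np.array([-np.sin(np.radians(az)),np.cos(np.radians(az)),0])
b=np.array([.5718,-.139,.003]); bc=b+.023*n+[0,0,.055]; th=np.radians(35)
x=-n*np.cos(th)-np.array([0,0,1])*np.sin(th); z=np.array([0,0,1])*np.cos(th)-n*np.sin(th)
z=np.cross(x,np.cross(z,x)); O=bc-x*(.10+.047)
tcp=O-.0085*x+.0032*z
print('barcode',bc.round(4),'head',O.round(4),'tcp',tcp.round(4),'butt',(O-.042*x-.127*z).round(3))
plan(tcp+[0,0,.06],az,35,10)
E
ls pics
```

```text
barcode [ 0.5771 -0.1166  0.058 ] head [6.048e-01 6.000e-04 1.423e-01] tcp [0.606  0.0056 0.1498] butt [0.629 0.105 0.062]
at [0.5565 0.3073 0.3083] rot left deg [-9.8 33.9 32.1] joints [ 0.45  0.45  1.12 -0.    1.57  0.1 ] w 0.616 F [ 1.  -1.2 -3. ]
[-0.017, 0.059, 0.056, -3.007, -0.561, 0.983]
[-0.017, 0.059, 0.056, -3.087, -0.405, 0.794]
[-0.017, 0.059, 0.056, -3.146, -0.242, 0.604]
[-0.017, 0.059, 0.056, -3.185, -0.074, 0.413]
[-0.017, 0.059, 0.056, -3.203, 0.1, 0.224]
[-0.017, 0.059, 0.056, -3.2, 0.277, 0.038]
[-0.017, 0.059, 0.056, -3.177, 0.457, -0.145]
[-0.017, 0.059, 0.056, -3.132, 0.638, -0.322]
[-0.017, 0.059, 0.056, -3.067, 0.819, -0.494]
[-0.017, 0.059, 0.056, -2.982, 0.998, -0.657]
h_scene_18.0.png
h_top_18.0.png
s2.png
scan.png
scene0.png
scene1.png
top0.png
top1.png
```

```bash
python3 - <<'E'
from plan import *
plan([.606,.0056,.31],-13.3,35,10)
E
```

```text
at [0.5565 0.3073 0.3083] rot left deg [-9.8 33.9 32.1] joints [ 0.45  0.45  1.12 -0.    1.57  0.1 ] w 0.616 F [ 1.  -1.2 -3. ]
[-0.017, 0.059, 0.056, -3.007, -0.555, -0.019]
[-0.017, 0.059, 0.056, -3.026, -0.384, -0.206]
[-0.017, 0.059, 0.056, -3.025, -0.21, -0.39]
[-0.017, 0.059, 0.056, -3.004, -0.032, -0.571]
[-0.017, 0.059, 0.056, -2.961, 0.146, -0.747]
[-0.017, 0.059, 0.056, -2.899, 0.325, -0.916]
[-0.017, 0.059, 0.056, -2.816, 0.502, -1.079]
[-0.017, 0.059, 0.056, -2.715, 0.677, -1.232]
[-0.017, 0.059, 0.056, -2.595, 0.849, -1.377]
[-0.017, 0.059, 0.056, -2.457, 1.015, -1.51]
```

View pics/h_scene_18.0.png

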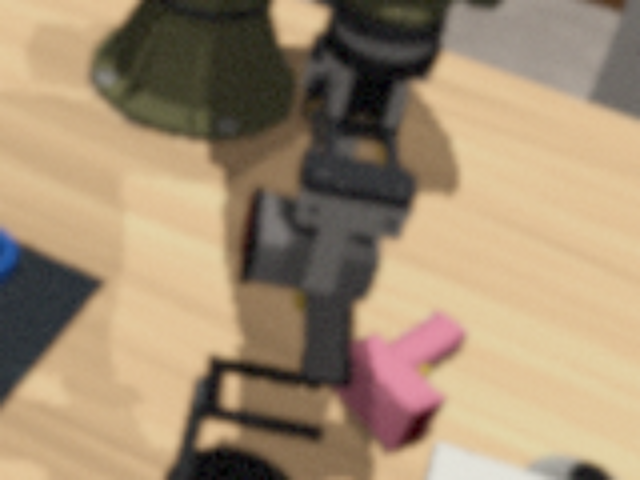

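The scanner is held level by its head at (310,245) in the crop. Its handle end at (330,370) is above the empty saddle arms at (265,395).

Emit:
carry_out:
  steps:
    - [-0.017, 0.059, 0.056, -3.0, -0.6, -0.5, 0]
    - [-0.017, 0.059, 0.056, -3.0, -0.4, -0.5, 0]
    - [-0.017, 0.059, 0.056, -3.0, -0.2, -0.4, 0]
    - [-0.017, 0.059, 0.056, -3.0, 0, -0.6, 0]
    - [-0.017, 0.059, 0.056, -3.0, 0.1, -0.7, 0]
    - [-0.017, 0.059, 0.056, -2.9, 0.3, -0.9, 0]
    - [-0.017, 0.059, 0.056, -2.8, 0.5, -1.1, 0]
    - [-0.017, 0.059, 0.056, -2.7, 0.7, -1.2, 0]
    - [-0.017, 0.059, 0.056, -2.6, 0.8, -1.4, 0]
    - [-0.017, 0.059, 0.056, -2.5, 1.0, -1.5, 0]

```text
clock: 19.32
tcp_pos: [0.6046, 0.0045, 0.3173]
orientation: [-2.107, -1.664, -0.662]
ft_force: [1.0, -0.0, -3.3]
width: 0.618
grip_force: 50.0
```

```bash
python3 - <<'E'
from plan import *
plan([.606,.0056,.150],-13.3,35,6)
E
```

```text
at [0.6046 0.0045 0.3173] rot left deg [-0.   0.  -0.1] joints [-0.3   0.35  1.34  0.61  1.51 -0.12] w 0.618 F [ 1.  -0.  -3.3]
[-0.0, 0.0, -0.0, -1.58, 0.023, 2.299]
[-0.0, 0.0, -0.0, -1.58, 0.022, 2.299]
[-0.0, 0.0, -0.0, -1.58, 0.021, 2.299]
[-0.0, 0.0, -0.0, -1.58, 0.02, 2.299]
[-0.0, 0.0, -0.0, -1.58, 0.02, 2.299]
[-0.0, 0.0, -0.0, -1.58, 0.019, 2.298]
```

Emit:
carry_out:
  steps:
    - [0, 0, 0, -1.6, 0, 2.3, 0]
    - [0, 0, 0, -1.6, 0, 2.3, 0]
    - [0, 0, 0, -1.6, 0, 2.3, 0]
    - [0, 0, 0, -1.6, 0, 2.3, 0]
    - [0, 0, 0, -1.5, 0.1, 2.3, 0]
    - [0, 0, 0, -1.0, 0, 1.4, 0]
    - [0, 0, 0, -0.4, 0, 0.6, 0]
    - [0, 0, 0, 0, 0, 0, 0]

```text
clock: 20.32
tcp_pos: [0.606, 0.0062, 0.1544]
orientation: [-2.106, -1.668, -0.662]
ft_force: [0.7, 0.3, -2.6]
width: 0.616
grip_force: 50.0
```

```bash
python3 - <<'E'
from plan import *
plan([.606,.0056,.150],-13.3,35,1)
az=-13.3; n=np.array([-np.sin(np.radians(az)),np.cos(np.radians(az)),0]); th=np.radians(35)
s=manip.read_state(); r=R.from_rotvec(s['orientation']).as_matrix(); xs,ys,zs=-r[:,0],-r[:,1],-r[:,2]
O=s['tcp_pos']+.0085*xs-.0032*zs; W=O+.047*xs
im,d=viewer.get_image('scene'); P=cloud('scene',d)
print('window nominal',W.round(4),'look',xs.round(3))
bc=np.array([.5771,-.1166,.058]); v=bc-W; print('barcode in window',v@xs,v@ys,v@zs)
c=proj('scene',W)[0].astype(int); a=im[c[1]-60:c[1]+60,c[0]-80:c[0]+80]; a=cv2.resize(a,(800,600),interpolation=cv2.INTER_CUBIC)
off=np.array([c[0]-80,c[1]-60])
top=[O+zs*.023+xs*.047+ys*.029,O+zs*.023+xs*.047-ys*.029,O+zs*.023-xs*.048-ys*.029,O+zs*.023-xs*.048+ys*.029,O-.042*xs-.127*zs,bc]
for q in proj('scene',top): cv2.circle(a,tuple(((q-off+.5)*5).astype(int).tolist()),4,(255,0,255),1)
cv2.imwrite('pics/aim.png',a)
E
```

```text
at [0.606  0.0062 0.1544] rot left deg [-0.   0.1  0. ] joints [-0.29  0.5   1.52  0.65  1.24 -0.32] w 0.616 F [ 0.7  0.3 -2.6]
[-0.0, 0.002, 0.001, -0.301, 0.017, 0.326]
window nominal [ 0.596  -0.0363  0.12  ] look [-0.188 -0.798 -0.572]
barcode in window 0.10313862287012299 -4.605935060545872e-05 -0.003702284738432024
```

View pics/aim.png

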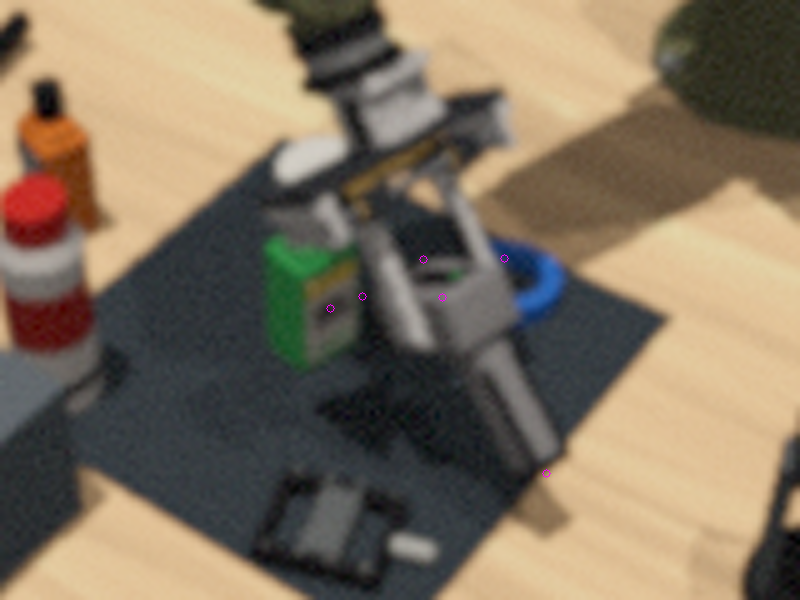

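The scanner points at the barcode. My predicted points fall where they should: the barcode dot at (330,308), the butt at (546,473) and the head's rear corners at (442,297) and (504,258). I make a small correction and hold.

Emit:
carry_out:
  steps:
    - [0, 0, 0, -0.2, 0, 0.2, 0]
    - [0, 0, 0, 0, 0, 0, 0]
    - [0, 0, 0, 0, 0, 0, 0]
    - [0, 0, 0, 0, 0, 0, 0]
    - [0, 0, 0, 0, 0, 0, 0]
    - [0, 0, 0, 0, 0, 0, 0]
    - [0, 0, 0, 0, 0, 0, 0]
    - [0, 0, 0, 0, 0, 0, 0]
    - [0, 0, 0, 0, 0, 0, 0]
    - [0, 0, 0, 0, 0, 0, 0]

```text
clock: 21.62
tcp_pos: [0.6058, 0.0058, 0.1515]
orientation: [-2.106, -1.668, -0.662]
ft_force: [-0.2, 0.5, -1.4]
width: 0.613
grip_force: 50.0
```

Emit:
carry_out:
  steps:
    - [0, 0, 0, 0, 0, 0, 0]
    - [0, 0, 0, 0, 0, 0, 0]
    - [0, 0, 0, 0, 0, 0, 0]
    - [0, 0, 0, 0, 0, 0, 0]
    - [0, 0, 0, 0, 0, 0, 0]
    - [0, 0, 0, 0, 0, 0, 0]
    - [0, 0, 0, 0, 0, 0, 0]
    - [0, 0, 0, 0, 0, 0, 0]

```text
clock: 22.62
tcp_pos: [0.6058, 0.0057, 0.1515]
orientation: [-2.106, -1.668, -0.662]
ft_force: [-0.4, -0.5, -1.8]
width: 0.615
grip_force: 50.0
```

```bash
python3 - <<'E'
from plan import *
s=manip.read_state(); r=R.from_rotvec(s['orientation']).as_matrix(); xs,ys,zs=-r[:,0],-r[:,1],-r[:,2]
W=s['tcp_pos']+.0555*xs-.0032*zs; v=np.array([.5771,-.1166,.058])-W; print('barcode in window',v@xs,v@ys,v@zs,s['joint_velocities'].round(4))
plan([.606,.0062,.33],-13.3,35,1)
plan([.5575,.3077,.315],19.7,0,10,start=([.606,.0062,.33],-13.3,35))
E
```

```text
barcode in window 0.10107506178962922 -8.236820806000413e-05 -0.0016344595833701903 [ 0.0025  0.0018  0.001  -0.0006 -0.0007  0.0004]
at [0.6058 0.0057 0.1515] rot left deg [-0.   0.1  0. ] joints [-0.29  0.5   1.53  0.65  1.24 -0.32] w 0.615 F [-0.4 -0.5 -1.8]
[-0.0, 0.002, 0.001, 10.248, 0.009, -14.613]
at [0.606  0.0062 0.33  ] rot left deg [ 10.1 -34.  -32. ] joints [-0.29  0.5   1.53  0.65  1.24 -0.32] w 0.615 F [-0.4 -0.5 -1.8]
[0.018, -0.059, -0.056, 2.226, -1.166, 1.742]
[0.018, -0.059, -0.056, 2.387, -1.007, 1.624]
[0.018, -0.059, -0.056, 2.531, -0.843, 1.494]
[0.018, -0.059, -0.056, 2.658, -0.673, 1.353]
[0.018, -0.059, -0.056, 2.766, -0.499, 1.203]
[0.018, -0.059, -0.056, 2.856, -0.322, 1.043]
[0.018, -0.059, -0.056, 2.926, -0.144, 0.875]
[0.018, -0.059, -0.056, 2.976, 0.034, 0.701]
[0.018, -0.059, -0.056, 3.005, 0.212, 0.521]
[0.018, -0.059, -0.056, 3.014, 0.388, 0.337]
```

Emit:
carry_out:
  steps:
    - [0, 0, 0, 0.6, 0, -0.8, 0]
    - [0, 0, 0, 1.4, 0, -2.0, 0]
    - [0, 0, 0, 1.8, 0, -2.6, 0]
    - [0, 0, 0, 1.8, 0, -2.6, 0]
    - [0, 0, 0, 1.8, 0, -2.6, 0]
    - [0, 0, 0, 1.8, 0, -2.6, 0]
    - [0, 0, 0, 1.0, 0, -1.4, 0]
    - [0.018, -0.059, -0.056, 2.2, -1.2, 1.7, 0]
    - [0.018, -0.059, -0.056, 2.4, -1.0, 1.6, 0]
    - [0.018, -0.059, -0.056, 2.5, -0.8, 1.5, 0]

```text
clock: 23.88
tcp_pos: [0.5909, 0.0965, 0.3251]
orientation: [-2.054, -1.955, -0.482]
ft_force: [0.1, -0.4, -2.6]
width: 0.616
grip_force: 50.0
```

Emit:
carry_out:
  steps:
    - [0.018, -0.059, -0.056, 2.7, -0.7, 1.3, 0]
    - [0.018, -0.059, -0.056, 2.8, -0.5, 1.2, 0]
    - [0.018, -0.059, -0.056, 2.9, -0.3, 1.0, 0]
    - [0.018, -0.059, -0.056, 2.9, -0.1, 0.8, 0]
    - [0.018, -0.059, -0.056, 3.0, 0, 0.6, 0]
    - [0.018, -0.059, -0.056, 3.0, 0.2, 0.4, 0]
    - [0.018, -0.059, -0.056, 3.0, 0.4, 0.2, 0]
    - [0, 0, 0, 0, 0, 0, 0]
    - [0, 0, 0, 0, 0, 0, 0]

```text
clock: 25.0
tcp_pos: [0.5566, 0.3063, 0.3202]
orientation: [-1.801, -2.568, 0.002]
ft_force: [-1.3, 0.8, -2.3]
width: 0.612
grip_force: 50.0
```

```bash
cat > back.py <<'E'
import sys
from plan import *
s=manip.read_state(); h=np.load('hang.npz'); r=R.from_rotvec(s['orientation'])
z=float(sys.argv[1]); dp=h['p']-s['tcp_pos']; dp[2]=z-s['tcp_pos'][2]
print('tcp',s['tcp_pos'].round(4),'turn',(r.inv()*R.from_rotvec(h['o'])).as_rotvec().round(4),'shift cm',(r.inv().apply(dp)*100).round(3),'F',s['ft_force'].round(1))
E
python3 back.py .31
python3 - <<'E'
from h import *
im,d=viewer.get_image('top'); P=cloud('top',d); s=manip.read_state(); zt=s['tcp_pos'][2]
m=(abs(P[...,0]-.557)<.12)&(abs(P[...,1]-.307)<.12)&(abs(P[...,2]-zt-.02)<.025)
c=proj('scene',s['tcp_pos'])[0].astype(int); im=viewer.get_image('scene')[0]
cv2.imwrite('pics/back.png',cv2.resize(im[c[1]-60:c[1]+60,c[0]-80:c[0]+80],(640,480)))
E
```

```text
tcp [0.5566 0.3063 0.3202] turn [-0.0098 -0.003   0.0023] shift cm [0.1   0.138 1.017] F [-1.3  0.8 -2.3]
```

View pics/back.png

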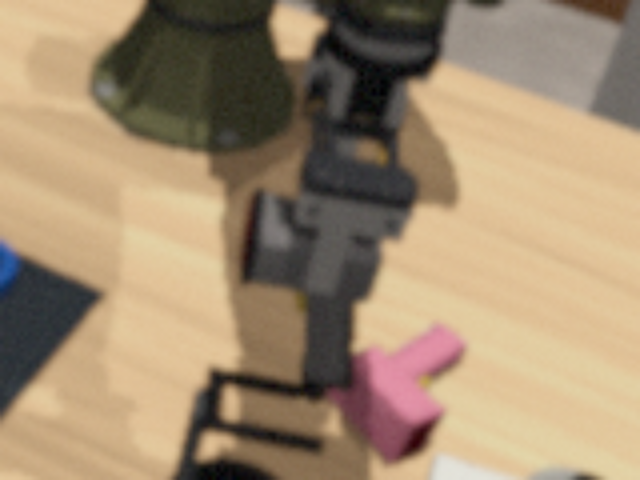

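The scanner, at (310,245), hangs in the hand just as it did after lifting, with the saddle arms below at (265,410). I correct and lower it to just above the saddle.

Emit:
carry_out:
  steps:
    - [-0.01, -0.003, 0.002, 0.1, 0.14, 0.5, 0]
    - [0, 0, 0, 0, 0, 1.5, 0]
    - [0, 0, 0, 0, 0, 0, 0]

```text
clock: 25.48
tcp_pos: [0.5573, 0.3076, 0.2985]
orientation: [1.804, 2.568, 0.004]
ft_force: [0.0, -0.3, -2.6]
width: 0.61
grip_force: 50.0
```

```bash
python3 back.py .18
```

```text
tcp [0.5573 0.3076 0.2985] turn [-0.0022  0.0008  0.0006] shift cm [ 9.0000e-03 -2.6000e-02  1.1854e+01] F [ 0.  -0.3 -2.6]
```

Emit:
carry_out:
  steps:
    - [-0.002, 0, 0, 0, 0, 1.5, 0]
    - [0, 0, 0, 0, 0, 2.0, 0]
    - [0, 0, 0, 0, 0, 2.0, 0]
    - [0, 0, 0, 0, 0, 2.0, 0]
    - [0, 0, 0, 0, 0, 1.8, 0]
    - [0, 0, 0, 0, 0, 1.0, 0]
    - [0, 0, 0, 0, 0, 0.6, 0]
    - [0, 0, 0, 0, 0, 0.4, 0]
    - [0, 0, 0, 0, 0, 0, 0]

```text
clock: 26.6
tcp_pos: [0.5586, 0.3084, 0.1876]
orientation: [1.802, 2.566, 0.011]
ft_force: [0.6, -0.1, -1.7]
width: 0.612
grip_force: 50.0
```

```bash
python3 back.py .1742
```

```text
tcp [0.5586 0.3084 0.1876] turn [0.0031 0.0005 0.0009] shift cm [-0.023 -0.145  1.341] F [ 0.6 -0.1 -1.7]
```

Emit:
carry_out:
  steps:
    - [0.003, 0, 0, 0, -0.13, 0.5, 0]
    - [0, 0, 0, 0, 0, 0.35, 0]
    - [0, 0, 0, 0, 0, 0.2, 0]
    - [0, 0, 0, 0, 0, 0.1, 0]
    - [0, 0, 0, 0, 0, 0, 0]

```text
clock: 27.22
tcp_pos: [0.5574, 0.3079, 0.176]
orientation: [1.803, 2.568, 0.007]
ft_force: [-0.2, 0.3, -2.3]
width: 0.616
grip_force: 50.0
```

```bash
python3 back.py .1742
```

```text
tcp [0.5574 0.3079 0.176 ] turn [-0.0002  0.0005  0.0009] shift cm [-0.023 -0.006  0.18 ] F [-0.2  0.3 -2.3]
```

Emit:
carry_out:
  steps:
    - [0, 0, 0, 0, 0, 0.12, 0]
    - [0, 0, 0, 0, 0, 0.08, 0]
    - [0, 0, 0, 0, 0, 0.05, 0]
    - [0, 0, 0, 0, 0, 0, 0]

```text
clock: 27.72
tcp_pos: [0.5574, 0.3079, 0.1741]
orientation: [1.803, 2.568, 0.008]
ft_force: [-2.4, -2.2, 5.1]
width: 0.615
grip_force: 50.0
```

Seated: the force has turned positive at the original height. I release gently.

Emit:
carry_out:
  steps:
    - [0, 0, 0, 0, 0, 0, 0]
    - [0, 0, 0, 0, 0, 0, 0.6]
    - [0, 0, 0, 0, 0, 0, 0.65]
    - [0, 0, 0, 0, 0, 0, 0.75]
    - [0, 0, 0, 0, 0, 0, 0.9]
    - [0, 0, 0, 0, 0, 0, 1]
    - [0, 0, 0, 0, 0, 0, 1]
  grip_force: 10

```text
clock: 28.6
tcp_pos: [0.5574, 0.3079, 0.1735]
orientation: [1.804, 2.568, 0.007]
ft_force: [0.0, 0.9, 0.6]
width: 0.996
grip_force: 0.0
```

Emit:
carry_out:
  steps:
    - [0, 0, 0, 0, 0, -1.0, 1]
    - [0, 0, 0, 0, 0, -2.0, 1]
    - [0, 0, 0, 0, 0, -3.0, 1]
    - [0, 0, 0, 0, 0, -4.0, 1]
    - [0, 0, 0, 0, 0, -4.0, 1]
    - [0, 0, 0, -4, -4, 0, 1]
    - [0, 0, 0, -4, -5, 0, 1]
    - [0, 0, 0, -4, -5, 0, 1]
    - [0, 0, 0, 0, 0, 0, 1]
    - [0, 0, 0, 0, 0, 0, 1]

```text
clock: 29.85
tcp_pos: [0.4676, 0.1502, 0.3136]
orientation: [1.803, 2.567, 0.009]
ft_force: [-0.0, 0.2, -0.2]
width: 1.003
grip_force: 0.0
```

```bash
for n in scene top; do sed -i "s/^$//" m.py; done; python3 - <<'E'
from h import *
for n in('scene','top'):
    im,d=viewer.get_image(n); P=cloud(n,d)
    m=(abs(P[...,0]-.56)<.1)&(abs(P[...,1]-.3)<.1)&(P[...,2]>.188)&(P[...,2]<.203)
    q=P[m]; print(n,len(q),cv2.minAreaRect(q[:,:2].astype(np.float32)),q.mean(0).round(4))
    if n=='scene': cv2.imwrite('pics/end.png',im)
print(manip.read_state()['tcp_pos'],manip.read_state()['ft_force'])
E
```

```text
scene 415 ((0.5624624490737915, 0.30116137862205505), (0.06022390350699425, 0.09435277432203293), 18.083343505859375) [0.5648 0.3009 0.1931]
top 417 ((0.5626610517501831, 0.30060917139053345), (0.050415001809597015, 0.09547660499811172), 20.512989044189453) [0.5636 0.3082 0.1945]
[0.46775272 0.15067738 0.31283911] [-0.21732415 -1.42373995  0.47427479]
```

View pics/end.png

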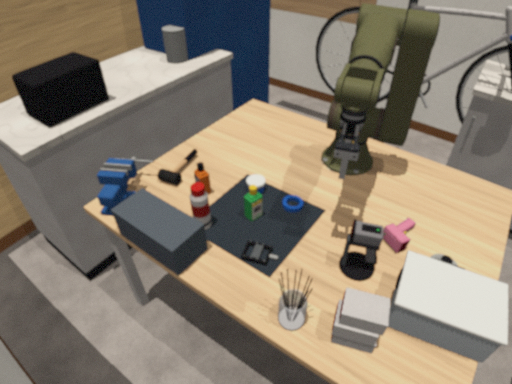

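The scanner hangs in its stand as at the start, at (362,240) and within about 2 mm of its place. The green bottle stands upright at (254,205), the other things are where they were, and the arm is clear.

```bash
python3 -c "
from plant import ticket
print(ticket.close_job())"
```

```text
the job is handed in; nothing more can be done
None
```

I handed the job in at about 30 s: the green bottle stands upright on the mat and free, the scanner was held still on its barcode from about 10 cm for over 2 s, and it hangs back in its stand within about 3 mm of where it was; the judge's verdict was not shown.

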